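Load and shut a board test jig

ROBOT

A 6-joint arm with a two-finger parallel gripper is mounted at the origin on a cart in front of the work surface, level with it; the furniture and walls round the work are solid. World frame = base frame: x ahead of the robot, y to its left, z up, the work surface at z = 0. Lengths are in m, angles in degrees, forces in N, time in s.
With the tool pointing down it reaches from about 0.4 to 0.825 m from the base axis. Payload 7 kg.
Tool frame: the origin (TCP) lies at the very end of the fingers, on their centre line; the grasp point (between the pads) lies hold_point_z behind it (hold_point_z is the distance from the TCP to the grasp point, in m); z points along the fingers, y is the line along which they close (so a half turn about z gives the same grasp; the last joint's range is limited). The gripper opens to 88 mm and grips with 3 to 60 N. Pads are 19 mm wide; open, the fingers measure 130 mm over their backs; the gripper's body (78 mm by 193 mm) begins 47 mm behind the grasp point.
Start: joints at [-55.628, 20.546, 0.682, 0, -70.136, -16.507], TCP at [0.207, -0.642, 0.198] pointing down, gripper open.
Joint ranges: [-176.03, 176.03], [-82.01, 121.73], [-58.28, 71.71], [-173.87, 95.51], [-174.79, -0.11], [-173.66, 173.66]. Speed limits (degrees/s): [136.94, 136.94, 172.46, 180, 180, 180].

INTERFACE

Orientations are given as [roll, pitch, yaw] about the fixed x, y, z axes, in that order (R = Rz(yaw) Ry(pitch) Rx(roll)).
In Python, from plant import get_obs, snapshot, close_job, hold_point_z gives the robot as it stands.
- The arm moves only by the tool play_rows, never from a script. Its argument "commands" is a list that holds one entry, the list of rows, each a list of 7 numbers: the shift along the tool's x, y, z in cm, then the turn, a rotation vector about the tool's x, y, z in degrees, then the opening, from 0 (shut) to 1 (fully open). In form: [[[x, y, z, ax, ay, az, fingers], ...]]. A call has 1 to 20 rows; each row is the pose to reach, as a shift and turn from the pose commanded when the call began, along the tool's axes at that moment; what a row does not reach only later rows make up. A row lasts 1/12 s, in which the tool goes at most 41.7 mm and 7.16 degrees, less where a joint would pass 70% of its speed; a pose out of reach is approached as far as the arm can. A call with a gripper value outside its range is refused whole. The fingers move at their own pace and stop on an object; the grip force is fixed at half the most. Time passes only in rows, so rows that repeat a pose let the fingers close. It gives the time, the measured TCP pose, the force, the opening and the grip force at its end, in the units of the state.
- get_obs(): the state, without advancing time (a new reading comes with each control period).
- snapshot(name): name is "side" or "top"; returns a dict with "frame" (420x560x3 uint8, red, green, blue), "camera_matrix" (3x3 intrinsics, pixels), "origin" and "attitude" of the camera in the world. Camera axes: x right, y down, z forward; pixel columns grow to the right and rows downward; lengths in m; the calibration is good to about 2 mm. A picture is of the moment at which its call begins. There is no depth.
- close_job(): hands the job in; it is judged then, once.
The state is a dict: "clock": time; "joint_pos": joint angles; "qvel": joint speeds; "tau": joint torques, N m; "tool_pos": TCP position; "orientation": TCP orientation; "force": force on the tool from outside, world axes, zero at the start; "moment": the same for the moment, N m; "opening": finger opening in m; "gripper_force": force on a finger pad.
Only numpy, scipy, OpenCV 4.12 (cv2) and the standard library are available. Lean on these libraries where they do the work, as an engineer would, in place of code of your own. Each camera call takes 0.05 s, during which the arm holds its last target. There are 200 camera calls.

TASK

Get the circuit board ready for its test, touching the work with the fingertips only: push the partly inserted board fully home in the jig's guides, against its stops; then push the jig's open lid over and down, and press it until the sprung catch snaps over the lid's front corners, so that it stays fully shut by itself. Do not lift the board, and leave the screwdriver, the bottle and the tape beside the jig where they are.

Things in the scene. Friction and masses are not known exactly. Their poses are not given: they have to be found in the camera images.
- jig: Test jig fixed on the desk: grey housing 170 x 156 mm under a black deck, deck top z 40. Origin: centre of its underside, desk height; +x to its rear (hinge side), front (-x) toward the robot, z up; all numbers below are mm in this frame. Deck: x -82 to 92, y -80 to 80. Catch noses at the front corners: x -96 to -85, y +-59 to 73, top z 84. Sprung plungers at x -58, y +-63, top z 70.
- jig_stop (a point): Point midway between the two steel stops at the rear of the board's guides, at x 42, y 0, z 48 (level of the board's underside). Home: the board's rear edge touches the stops. Two aluminium guides along x, inner faces y +-39, top z 56.5, x -78 to 46, hold the board's side edges (play 2.5 mm up, 1.5 mm each side); between the guides 8 mm are free below the board.
- board: Green circuit board, 100 (x) x 90 (y) x 2.5 mm, 70 g, loose in the guides, front part sticking out. Origin: centre of its underside; axes as the jig's. Home: origin at x -8, y 0, z 48 in the jig; it starts 25 to 42 mm short (toward -x) and slides with under 2 N. If it is over 4 mm short, the lid's lip lands on it and the lid cannot shut.
- board_front (a point): Centre of the upright front face of the black terminal strip on the board's front edge: the face to push (toward +x). It is 60 mm wide in y and reaches from z 48 (board's underside) to z 60 in the jig; this point is at z 54. At home it is at x -58.
- lid (a joint): Lid angle, rad: 0 fully shut (level), 1.6 to 1.75 at the start (just past upright, leaning to the rear); limit 1.9. Pushed toward -x and down it shuts. Its stiff hinge (0.2 N m) keeps it where it is left. Over the last 0.09 rad two sprung plungers and the catch resist with 5 to 15 N at the pad; let go uncaught, it springs up to about 0.06; caught, it rests at 0.01.
- lid_hinge (a point): Middle of the hinge line, which runs along the jig's y at x 72, z 66. The lid: aluminium frame, 150 wide (y), 8 thick, its middle plane through the hinge line (top z 70 when shut), reaching 150 from the hinge, with strike rods to 163. Window between 30 and 100 from the hinge; solid from 100 to 150. Inside it a black lip hangs 20 below the middle plane, y -34 to 34, 134 to 145 from the hinge.
- lid_pad (a point): Centre of the top of the round black press pad on the lid's outer face (facing up when shut, to the rear when open): 38 across, 3 high, 122 from the hinge line and 7 above the lid's middle plane. Lid shut: x -50, y 0, z 73 in the jig. Moves with the lid.
- catch (a joint): Angle, rad, of the steel catch at the jig's front: two upright arms joined by a bar, noses over the lid's two front corners. A spring (about 3 N at the noses) holds it at 0; it grows as the noses go forward (-x), limit 0.35. The lid's strike rods push the noses aside (to about 0.1) on the way down; then they snap back over the rods. Caught: lid below 0.02 and catch below 0.03.
- driver: Amber-handled screwdriver, 144 mm long, 22 mm thick, lying to the right (-y) of the jig. Origin: centre of its underside. Leave alone.
- bottle: White glue bottle, 32 mm across and 85 mm high, standing to the left (+y) of the jig. Origin: centre of its underside. Leave alone.
- tape: Roll of kraft tape, 85 mm across, 24 mm high, lying to the left of the jig beyond the bottle. Origin: centre of its underside. Leave alone.
Mind the look-alikes: they are no part of the job. Several things have the shape of the board; the one meant has the colours described above.

How it is judged:
By the outcome, as a careful person would: the job done as asked, in the order asked, and still so for the second after the job is handed in, with the robot touching nothing.
It also fails if it takes over 48 s, if anything falls off the work surface, if the arm or the gripper's body presses on something with over 40 N, if the wrist force passes 120 N, or if a joint passes its speed limit or range.

## Working session

There is one attempt and no reset: what is moved stays moved. The work goes in short steps, Python scripts to look and compute and a tool call to move; the robot and the scene stay as the last step left them, time stands still between calls to the robot, and variables do not carry over. Pictures are saved under pics/ and viewed, at most 10 in all, crops included, and the job is handed in when it is done.

Besides the shell and the picture viewer there is one more tool, called by a JSON object that holds its "api" and its "payload". play_rows: Moves the arm, as the interface text tells. Its arguments: {"type":"object","properties":{"commands":{"type":"array","items":{"type":"array","items":{"type":"array","items":{"type":"number"}}}}},"required":["commands"]}

```bash
mkdir -p pics; ls; python3 - <<'E'
from plant import *
import cv2
o=get_obs();print({k:o[k] for k in('clock','tool_pos','orientation','opening')},hold_point_z)
for n in('top','side'):
    s=snapshot(n);cv2.imwrite(f'pics/{n}0.png',s['frame'][...,::-1]);print(n,s['camera_matrix'],s['origin'],s['attitude'])
E
```

```text
pics
{'clock': 0.0, 'tool_pos': array([ 0.20685999, -0.64191313,  0.19747918]), 'orientation': array([ 1.79899928e+02, -9.09981578e-03, -1.62142171e+02]), 'opening': 0.0878271753848329} 0.0188
top [[438.79328004   0.         278.18915431]
 [  0.         438.79328004 211.74953106]
 [  0.           0.           1.        ]] [0.37308424 0.05248563 0.9821023 ] [-1.65523697e+02 -1.61138290e-01 -8.76369136e+01]
side [[509.77239845   0.         276.19687723]
 [  0.         509.77239845 217.65208935]
 [  0.           0.           1.        ]] [0.46382265 1.11526333 0.85683838] [-126.22321057   -0.69099165 -172.43402892]
```

View pics/top0.png

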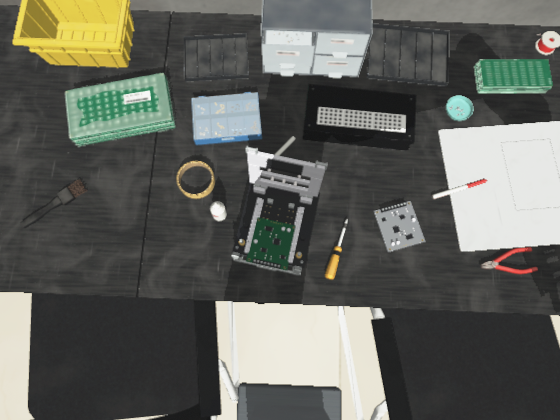

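View pics/side0.png

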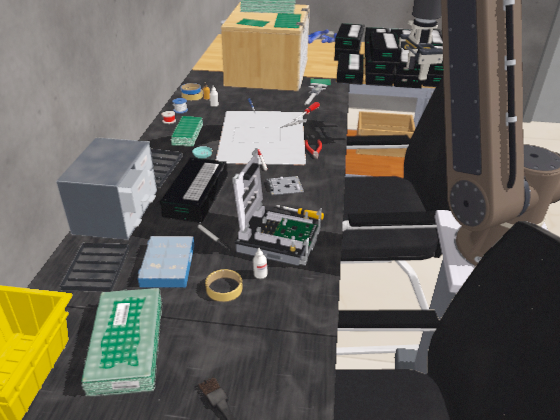

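The top view shows the jig at about (278,215). The green board in its guides at (270,240) matches the description. The grey board at (400,227) is a look-alike, and the green packs at (120,108) and (512,75) are other things. I'll confirm with an enlarged crop.

```bash
python3 - <<'E'
import cv2
t=cv2.imread('pics/top0.png');s=cv2.imread('pics/side0.png')
cv2.imwrite('pics/c1.png',cv2.resize(t[140:285,215:345],None,fx=4,fy=4,interpolation=cv2.INTER_CUBIC)[:600])
cv2.imwrite('pics/c2.png',cv2.resize(s[140:275,220:340],None,fx=4.4,fy=4.4,interpolation=cv2.INTER_CUBIC))
E
```

```text
(no output)
```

View pics/c1.png

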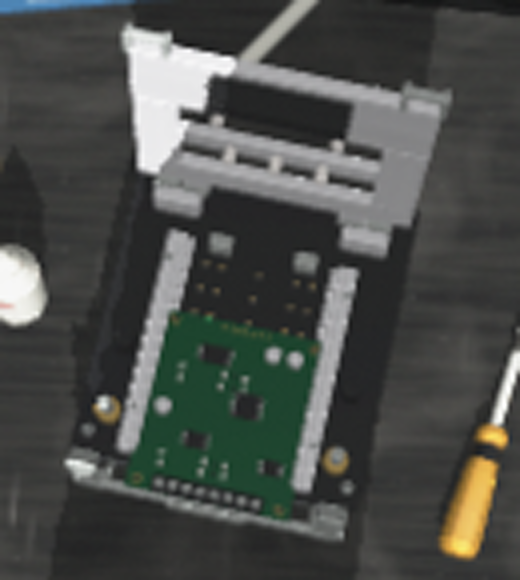

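View pics/c2.png

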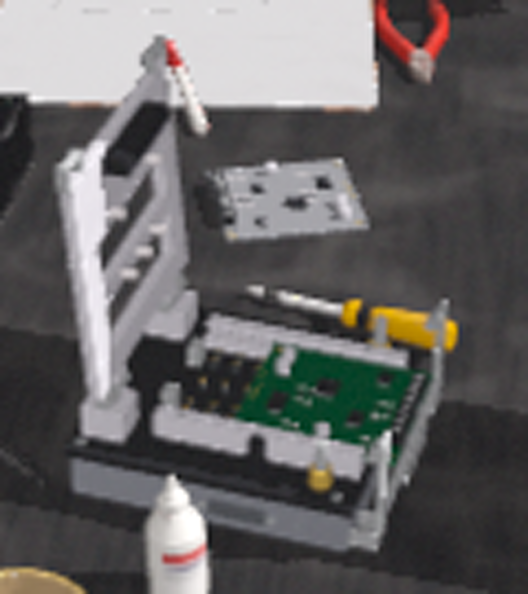

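The crops confirm it: the green board with the black terminal strip sits in the guides, its rear edge at c1 (172,312)–(318,346). The grey board at c2 (290,200) is the look-alike. The lid stands open with its pad face to the rear. Next I fit the jig pose, the lid angle and the board's shortfall.

```bash
cat > h.py <<'E'
import numpy as np
from scipy.spatial.transform import Rotation as R
from scipy.optimize import least_squares
CAM={'top':(438.79328,278.189,211.7495,[0.37308424,0.05248563,0.9821023],[-165.523697,-.16113829,-87.6369136]),
'side':(509.7724,276.19688,217.65209,[0.46382265,1.11526333,0.85683838],[-126.22321057,-0.69099165,-172.43402892])}
def proj(c,P):
    f,cx,cy,o,a=CAM[c];q=R.from_euler('xyz',a,degrees=True).inv().apply(np.atleast_2d(P)-o)
    return np.c_[f*q[:,0]/q[:,2]+cx,f*q[:,1]/q[:,2]+cy]
def J2W(p,j):
    return R.from_euler('z',p[2]).apply(np.atleast_2d(j)/1000.)+[p[0],p[1],0]
def lidpt(th,r,y,h):
    return [72-r*np.cos(th)+h*np.sin(th),y,66+r*np.sin(th)+h*np.cos(th)]
E
cat > fit.py <<'E'
from h import *
T=lambda u,v:(215+u/4,140+v/4)
S=lambda u,v:(220+u/4.4,140+v/4.4)
def obs(p):
    th,d=p[3],p[4]
    return [('top',T(106,403),[-58,63,68]),('top',T(336,459),[-58,-63,68]),
 ('top',T(139,452),[-78,39,56.5]),('top',T(195,237),[46,39,56.5]),('top',T(292,488),[-78,-39,56.5]),('top',T(333,268),[46,-39,56.5]),
 ('top',T(172,313),[42-d,39,50.5]),('top',T(316,347),[42-d,-39,50.5]),
 ('side',S(383,437),[-90,66,84]),('side',S(441,305),[-90,-66,84]),
 ('side',S(70,165),lidpt(th,150,75,4)),('side',S(105,147),lidpt(th,150,75,-4)),
 ('top',T(128,45),lidpt(th,150,75,4)),('top',T(445,105),lidpt(th,150,-75,4))]
def res(p):
    return np.array([(proj(c,J2W(p,j))[0]-uv) for c,uv,j in obs(p)])
s=least_squares(lambda p:res(p).ravel(),[.45,.05,-.2,1.65,33],loss='soft_l1',x_scale=[.1,.1,.1,.1,10])
p=s.x;print(p,np.degrees(p[2]));print(res(p).round(1).tolist())
for n,j in dict(front=[-58-p[4],0,54],hinge=[72,0,66],pad=lidpt(p[3],122,0,7)).items():print(n,J2W(p,j).round(4))
np.save('p.npy',p)
E
python3 fit.py
```

```text
[ 0.58659678  0.06266177 -0.18236299  1.63861731 39.63480111] -10.448629446621272
[[-0.3, 0.7], [0.5, -0.2], [0.5, 0.9], [-0.0, 0.0], [-1.9, 0.1], [0.2, -0.1], [1.2, 0.5], [0.1, -0.2], [-0.9, -0.4], [-0.8, -0.1], [-0.6, 4.7], [-5.4, 9.2], [0.4, 0.2], [-0.2, 2.1]]
front [[0.4906 0.0804 0.054 ]]
hinge [[0.6574 0.0496 0.066 ]]
pad [[0.6724 0.0468 0.1872]]
```

```bash
sed -i "/S(70,165)/s/.*//" fit.py; python3 fit.py; cat > ov.py <<'E'
import cv2,sys
from h import *
def draw(img,c,p,box,k,out):
    x0,y0,x1,y1=box;im=cv2.resize(img[y0:y1,x0:x1],None,fx=k,fy=k,interpolation=cv2.INTER_CUBIC)
    th,d=p[3],p[4]
    L=[([[-82,-80,40],[92,-80,40],[92,80,40],[-82,80,40]],(255,0,255)),
     ([[42-d,-39,50.5],[42-d,39,50.5],[-58-d,39,50.5],[-58-d,-39,50.5]],(0,255,255)),
     ([[-58-d,-30,60],[-58-d,30,60],[-58-d,30,48],[-58-d,-30,48]],(0,0,255)),
     ([lidpt(th,a,b,4) for a,b in((0,-75),(150,-75),(150,75),(0,75))],(255,255,0)),
     ([lidpt(th,122+19*np.cos(a),19*np.sin(a),7) for a in np.linspace(0,6,12)],(0,165,255))]
    for s in(1,-1):
        L+=[([[-78,39*s,56.5],[46,39*s,56.5]],(0,255,0)),([[-96,59*s,84],[-96,73*s,84],[-85,73*s,84],[-85,59*s,84]],(255,128,0))]
    for P,col in L:
        q=(proj(c,J2W(p,P))-[x0,y0]+.5)*k;cv2.polylines(im,[q.astype(int)],True,col,1)
    return im
if __name__=='__main__':
    p=np.load('p.npy')
    a=draw(cv2.imread('pics/top0.png'),'top',p,(215,140,345,285),4,0)[:580]
    cv2.imwrite('pics/ovt.png',a)
    b=draw(cv2.imread('pics/side0.png'),'side',p,(220,140,340,275),4.4,0)
    b=cv2.resize(b,(390,439));a=cv2.resize(a,(390,435));h=np.zeros((439,780,3),np.uint8);h[:435,:390]=a;h[:,390:]=b
    cv2.imwrite('pics/ov.png',h)
E
python3 ov.py
```

```text
[ 0.58657484  0.06305276 -0.17839459  1.65412953 39.57301942] -10.221257202487976
[[-0.4, 0.8], [0.4, -0.3], [0.5, 1.0], [-0.3, 0.1], [-1.9, 0.0], [-0.1, -0.2], [1.0, 0.5], [-0.1, -0.3], [-0.8, -0.4], [-0.9, -0.1], [0.3, -0.8], [-0.3, 0.8]]
front [[0.4906 0.0804 0.054 ]]
hinge [[0.6574 0.0503 0.066 ]]
pad [[0.6743 0.0472 0.187 ]]
```

View pics/ov.png

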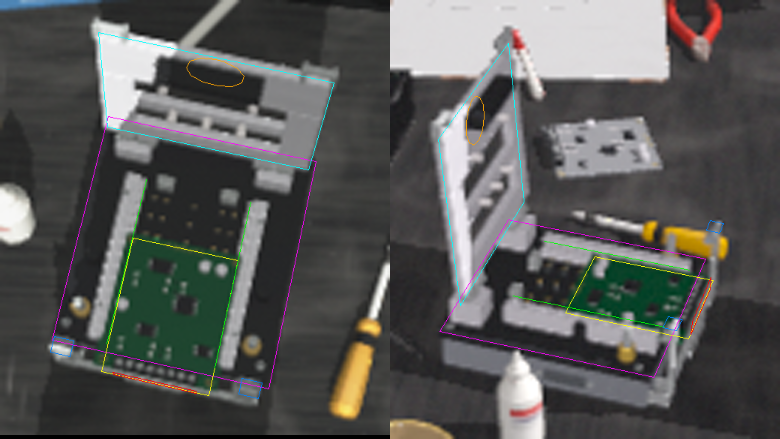

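The overlay fits well in both views: jig yaw -10.2°, lid at 1.65 rad, board about 39.6 mm short. Now I compute the approach.

```bash
cat > go.py <<'E'
import sys
from h import *
from plant import get_obs
p=np.load('p.npy');o=get_obs()
R0=R.from_euler('xyz',o['orientation'],degrees=True);t0=np.array(o['tool_pos'])
Rt=R.from_euler('xyz',[180,0,np.degrees(p[2])+180],degrees=True)
print('clock',o['clock'],'jig tcp',((R.from_euler('z',-p[2]).apply(t0-[p[0],p[1],0]))*1000).round(1),'F jig',R.from_euler('z',-p[2]).apply(o['force']).round(1))
for a in sys.argv[1:]:
    w=J2W(p,eval(a))[0]
    print(a,w.round(3),'shift cm',(R0.inv().apply(w-t0)*100).round(2),'turn',np.degrees((R0.inv()*Rt).as_rotvec()).round(2))
E
python3 go.py [-130,0,198] [-130,0,51]
```

```text
clock 0.1 jig tcp [-248.5 -761.2  197.6] F jig [-0.3 -0.1  0.1]
[-130,0,198] [0.459 0.086 0.198] shift cm [-4.629e+01  6.159e+01  5.000e-02] turn [ 0.08 -0.03 28.08]
[-130,0,51] [0.459 0.086 0.051] shift cm [-46.29  61.56  14.75] turn [ 0.08 -0.03 28.08]
```

{"api": "play_rows", "payload": {"commands": [[[-46.3,61.6,0,0,0,28,0],[-46.3,61.6,0,0,0,28,0],[-46.3,61.6,0,0,0,28,0],[-46.3,61.6,0,0,0,28,0],[-46.3,61.6,0,0,0,28,0],[-46.3,61.6,0,0,0,28,0],[-46.3,61.6,0,0,0,28,0],[-46.3,61.6,0,0,0,28,0],[-46.3,61.6,0,0,0,28,0],[-46.3,61.6,0,0,0,28,0],[-46.3,61.6,0,0,0,28,0],[-46.3,61.6,0,0,0,28,0],[-46.3,61.6,0,0,0,28,0],[-46.3,61.6,0,0,0,28,0],[-46.3,61.6,0,0,0,28,0],[-46.3,61.6,0,0,0,28,0],[-46.3,61.6,0,0,0,28,0],[-46.3,61.6,0,0,0,28,0],[-46.3,61.6,0,0,0,28,0],[-46.3,61.6,0,0,0,28,0]]]}}

```text
clock: 1.77
tool_pos: [0.46, 0.0897, 0.198]
orientation: [-180.0, -0.0, 170.1]
force: [0.8, 0.3, 1.1]
opening: 0.0004
gripper_force: 0.0
```

```bash
python3 go.py [-130,0,198] [-130,0,51] [-115,0,51] [-67.5,0,51]
```

```text
clock 1.7667 jig tcp [-129.3    3.8  198. ] F jig [0.7 0.5 1.1]
[-130,0,198] [0.459 0.086 0.198] shift cm [ 0.08 -0.38 -0.  ] turn [-0.01 -0.01  0.28]
[-130,0,51] [0.459 0.086 0.051] shift cm [ 0.07 -0.38 14.7 ] turn [-0.01 -0.01  0.28]
[-115,0,51] [0.473 0.083 0.051] shift cm [-1.43 -0.38 14.7 ] turn [-0.01 -0.01  0.28]
[-67.5,0,51] [0.52  0.075 0.051] shift cm [-6.18 -0.41 14.7 ] turn [-0.01 -0.01  0.28]
```

{"api": "play_rows", "payload": {"commands": [[[0,0,4,0,0,0,0],[0,0,8,0,0,0,0],[0,0,11,0,0,0,0],[0,0,13.5,0,0,0,0],[0,0,14.6,0,0,0,0],[0,0,14.6,0,0,0,0],[-1,0,14.6,0,0,0,0],[-2,0,14.6,0,0,0,0],[-2.5,0,14.6,0,0,0,0],[-3,0,14.6,0,0,0,0],[-3.4,0,14.6,0,0,0,0],[-3.8,0,14.6,0,0,0,0],[-4,0,14.6,0,0,0,0],[-4,0,14.6,0,0,0,0]]]}}

```text
clock: 2.93
tool_pos: [0.4986, 0.0788, 0.0526]
orientation: [180.0, 0.0, 169.8]
force: [0.1, -0.0, 0.3]
opening: 0.0004
gripper_force: 0.0
```

```bash
python3 go.py [-67.5,0,52]; python3 - <<'E'
from ov import *
from plant import snapshot
p=np.load('p.npy')
s=snapshot('side')['frame'];t=snapshot('top')['frame']
a=cv2.resize(t[180:280,225:325],(390,390),interpolation=2);b=cv2.resize(s[180:280,250:350],(390,390),interpolation=2)
cv2.imwrite('pics/push1.png',np.hstack([a,b])[...,::-1])
E
```

```text
clock 2.9333 jig tcp [-89.4  -0.1  52.6] F jig [ 0.1 -0.   0.3]
[-67.5,0,52] [0.52  0.075 0.052] shift cm [-2.19  0.01  0.06] turn [0.01 0.01 0.07]
```

View pics/push1.png

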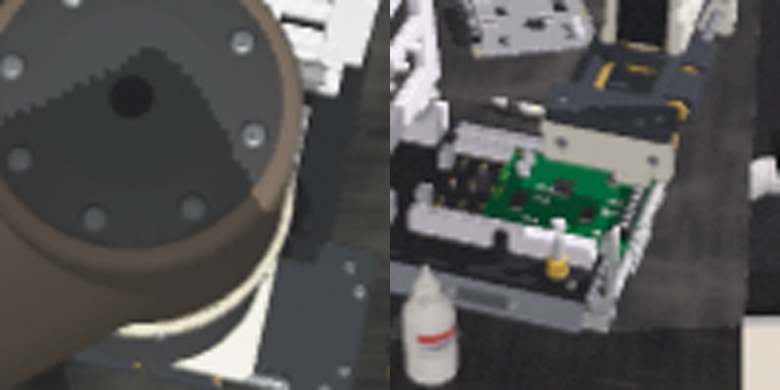

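```bash
python3 - <<'E'
from ov import *
from plant import snapshot
p=np.load('p.npy')
s=snapshot('side')['frame'][...,::-1].copy()
cv2.imwrite('pics/side1.png',s)
p[4]=39.6;a=draw(cv2.imread('pics/side0.png'),'side',p,(260,180,340,270),4.8,0)
p[4]=21.4;b=draw(s,'side',p,(260,180,340,270),4.8,0)
cv2.imwrite('pics/cmp.png',np.hstack([a,b]))
E
```

```text
(no output)
```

View pics/cmp.png

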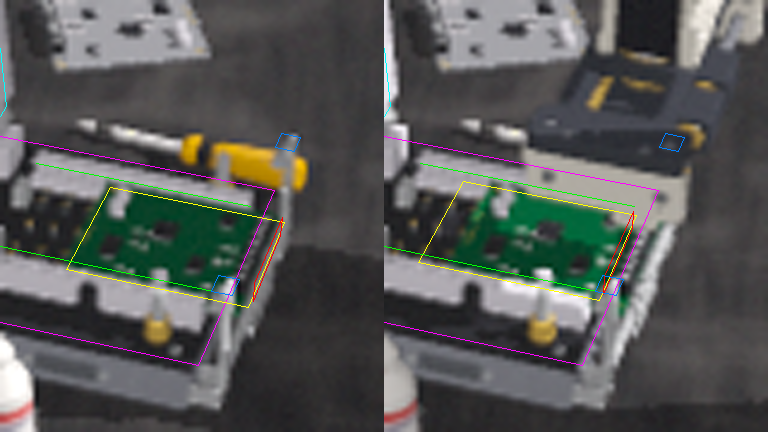

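```bash
python3 - <<'E'
from ov import *
p=np.load('p.npy')
s=cv2.imread('pics/side1.png')
x0,y0,k=255,150,5
im=cv2.resize(s[150:265,255:355],None,fx=k,fy=k,interpolation=2)
def L(P,col):
    q=(proj('side',J2W(p,P))-[x0,y0]+.5)*k;cv2.polylines(im,[q.astype(int)],False,col,1)
X=-89.4;b=9.5
for z,c in((52.6,(0,0,255)),(118,(255,0,255))):
    L([[X-b,-21,z],[X+b,-21,z],[X+b,21,z],[X-b,21,z],[X-b,-21,z]],c)
L([[X,0,52.6],[X,0,118]],(0,255,255))
L([[X-39,-97,118],[X+39,-97,118],[X+39,97,118],[X-39,97,118],[X-39,-97,118]],(255,0,0))
cv2.imwrite('pics/f.png',im)
E
```

```text
(no output)
```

View pics/f.png

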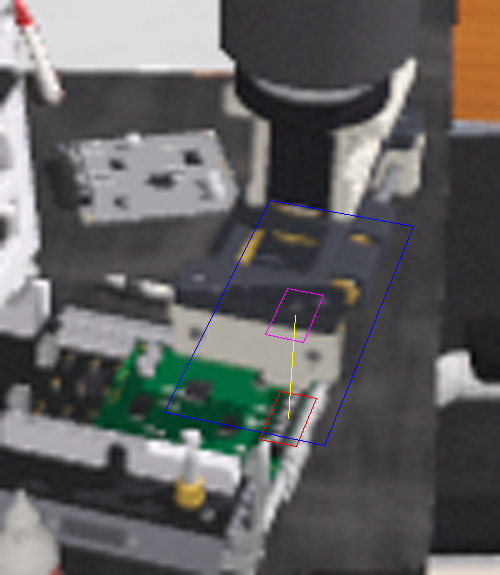

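The projected fingertip at f (290,420) doesn't match the picture: the gripper appears higher, no force shows, and the board hasn't moved. I'll lift clear and check the tool geometry in the image.

{"api": "play_rows", "payload": {"commands": [[[0,0,-4,0,0,0,0],[0,0,-8,0,0,0,0],[1,0,-12,0,0,0,0],[4,0,-13,0,0,0,0],[5,0,-13,0,0,0,0],[5,0,-13,0,0,0,0]]]}}

```text
clock: 3.58
tool_pos: [0.4474, 0.088, 0.1837]
orientation: [179.9, 0.1, 169.9]
force: [0.2, -0.5, 0.1]
opening: 0.0006
gripper_force: 0.0
```

```bash
python3 go.py; python3 - <<'E'
from h import *
from plant import *
import cv2
def ov(img,c,o,box,k):
    x0,y0,x1,y1=box;im=cv2.resize(img[y0:y1,x0:x1],None,fx=k,fy=k,interpolation=2)
    Rt=R.from_euler('xyz',o['orientation'],degrees=True)
    def L(P,col):
        q=(proj(c,Rt.apply(np.array(P)/1000.)+o['tool_pos'])-[x0,y0]+.5)*k;cv2.polylines(im,[q.astype(int)],False,col,1)
    h=21 if o['opening']<.04 else 65
    for z,col in((0,(0,0,255)),(-66,(255,0,255))):L([[-9.5,-h,z],[9.5,-h,z],[9.5,h,z],[-9.5,h,z],[-9.5,-h,z]],col)
    L([[0,0,0],[0,0,-66]],(0,255,255));L([[-39,-97,-66],[39,-97,-66],[39,97,-66],[-39,97,-66],[-39,-97,-66]],(255,0,0))
    return im
o=get_obs();s=snapshot('side')['frame'][...,::-1].copy();t=snapshot('top')['frame'][...,::-1].copy()
cv2.imwrite('pics/side2.png',s);cv2.imwrite('pics/top2.png',t)
o0=dict(tool_pos=[0.20686,-0.64191,0.19748],orientation=[179.9,0,-162.142],opening=.088)
a=ov(cv2.imread('pics/side0.png'),'side',o0,(370,0,470,120),4)
b=ov(s,'side',o,(270,110,370,230),4)
print(a.shape,b.shape)
cv2.imwrite('pics/tool.png',np.hstack([a,b]))
E
```

```text
clock 3.5833 jig tcp [-1.414e+02 -1.000e-01  1.837e+02] F jig [ 0.3 -0.5  0.1]
(480, 400, 3) (480, 400, 3)
```

View pics/tool.png

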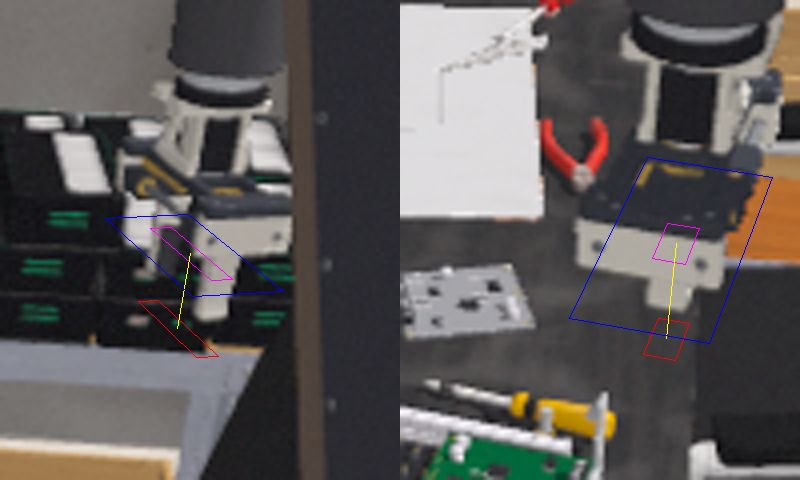

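```bash
python3 - <<'E'
from h import *
for tp,ori,h,uv in (([.4474,.088,.1837],[179.9,.1,169.9],21,(270+(669-400)/4,110+306/4)),([.20686,-.64191,.19748],[179.9,0,-162.142],65,(370+209/4,317/4))):
    Rt=R.from_euler('xyz',ori,degrees=True)
    for hh in(h-6,h):
        g=lambda q:(proj('side',Rt.apply([[q[0]/1e3,hh/1e3,q[1]/1e3]])+tp)[0]-np.array(uv)-.0)
        s=least_squares(g,[0,-30]);print(hh,s.x.round(1),s.fun.round(2))
E
```

```text
15 [  3.1 -31.6] [ 0. -0.]
21 [  4.  -35.5] [ 0. -0.]
59 [ -0.2 -30.7] [0. 0.]
65 [ -3.3 -33.2] [ 0. -0.]
```

The fingertips really sit about 33 mm above the reported TCP (visible tip at tool.png (668,307)), which explains why nothing was touched. I'll lower the TCP to z≈20 mm so the tip is at about 53, then push gently in checked stages.

{"api": "play_rows", "payload": {"commands": [[[0,0,4,0,0,0,0],[0,0,8,0,0,0,0],[0,0,11,0,0,0,0],[0,0,14,0,0,0,0],[0,0,15.5,0,0,0,0],[0,0,16.2,0,0,0,0],[0,0,16.2,0,0,0,0],[-1,0,16.2,0,0,0,0],[-2,0,16.2,0,0,0,0],[-2.6,0,16.2,0,0,0,0],[-3.2,0,16.2,0,0,0,0],[-3.6,0,16.2,0,0,0,0],[-4,0,16.2,0,0,0,0],[-4,0,16.2,0,0,0,0]]]}}

```text
clock: 4.85
tool_pos: [0.4892, 0.0806, 0.0207]
orientation: [180.0, 0.0, 169.8]
force: [0.2, -0.2, -0.8]
opening: 0.0002
gripper_force: 0.0
```

```bash
cat > bd.py <<'E'
# board shift along jig x since the start, from the side view (template match of the rear part of the board)
from h import *
import cv2
from plant import snapshot
p=np.load('p.npy');s=snapshot('side')['frame'][...,::-1].copy();cv2.imwrite('pics/last.png',s)
a=cv2.imread('pics/side0.png');k=4
f=lambda i:cv2.resize(cv2.cvtColor(i,cv2.COLOR_BGR2HSV)[...,1][170:270,230:340],None,fx=k,fy=k,interpolation=2)
A,B=f(a),f(s)
tl=((proj('side',J2W(p,[[5,10,50.5],[-35,-8,50.5]]))-[230,170])*k).astype(int)
u0,u1=sorted(tl[:,0]);v0,v1=sorted(tl[:,1]);T=A[v0-12:v1+12,u0-8:u1+8]
best=[]
g=proj('side',J2W(p,[[0,0,50.5],[1,0,50.5]]));g=(g[1]-g[0])*k
M=cv2.matchTemplate(B,T,cv2.TM_CCOEFF_NORMED)
for d in np.arange(-3,45,.5):
    u,v=int(round(u0-8+g[0]*d)),int(round(v0-12+g[1]*d))
    for e in range(-3,4):best.append((M[v+e,u],d,e))
print(sorted(best)[::-1][:3])
E
python3 go.py;python3 bd.py
```

```text
clock 4.85 jig tcp [-99.   -0.   20.7] F jig [ 0.2 -0.2 -0.8]
[(np.float32(0.92179346), np.float64(7.0), 0), (np.float32(0.9186205), np.float64(7.0), -1), (np.float32(0.9143425), np.float64(7.5), 0)]
```

The board moved about 7 mm, as predicted. Continuing to push.

{"api": "play_rows", "payload": {"commands": [[[-0.4,0,0,0,0,0,0],[-0.8,0,0,0,0,0,0],[-1.2,0,0,0,0,0,0],[-1.6,0,0,0,0,0,0],[-2,0,0,0,0,0,0],[-2.3,0,0,0,0,0,0],[-2.6,0,0,0,0,0,0],[-2.8,0,0,0,0,0,0],[-2.9,0,0,0,0,0,0],[-2.9,0,0,0,0,0,0]]]}}

```text
clock: 5.73
tool_pos: [0.517, 0.0755, 0.0204]
orientation: [180.0, 0.0, 169.9]
force: [0.2, 1.1, -0.5]
opening: 0.0005
gripper_force: 0.0
```

```bash
python3 go.py;python3 bd.py
```

```text
clock 5.7333 jig tcp [-70.6  -0.1  20.4] F jig [-0.   1.2 -0.5]
[(np.float32(0.88357985), np.float64(35.5), 1), (np.float32(0.879589), np.float64(35.5), 0), (np.float32(0.87450844), np.float64(35.0), -1)]
```

Board is 35.5 mm along, with roughly 4 mm left. Creeping on to the stops.

{"api": "play_rows", "payload": {"commands": [[[-0.1,0,0,0,0,0,0],[-0.2,0,0,0,0,0,0],[-0.3,0,0,0,0,0,0],[-0.3,0,0,0,0,0,0]]]}}

```text
clock: 6.12
tool_pos: [0.5199, 0.075, 0.0205]
orientation: [180.0, 0.0, 169.9]
force: [0.3, 0.2, 0.1]
opening: 0.0005
gripper_force: 0.0
```

{"api": "play_rows", "payload": {"commands": [[[-0.1,0,0,0,0,0,0],[-0.1,0,0,0,0,0,0]]]}}

```text
clock: 6.28
tool_pos: [0.5207, 0.0748, 0.0204]
orientation: [-180.0, -0.0, 169.9]
force: [-0.9, 0.1, 1.1]
opening: 0.0005
gripper_force: 0.4
```

```bash
python3 go.py;python3 bd.py
```

```text
clock 6.2833 jig tcp [-66.9  -0.1  20.4] F jig [-0.9 -0.1  1.1]
[(np.float32(0.8711552), np.float64(39.0), 1), (np.float32(0.8662042), np.float64(38.5), 0), (np.float32(0.8633264), np.float64(38.5), -1)]
```

{"api": "play_rows", "payload": {"commands": [[[-0.1,0,0,0,0,0,0],[-0.1,0,0,0,0,0,0]]]}}

```text
clock: 6.5
tool_pos: [0.5207, 0.0746, 0.0203]
orientation: [-180.0, -0.1, 169.8]
force: [-4.7, 3.2, 3.2]
opening: 0.0001
gripper_force: 2.6
```

{"api": "play_rows", "payload": {"commands": [[[-0.1,0,0,0,0,0,0],[-0.1,0,0,0,0,0,0]]]}}

```text
clock: 6.67
tool_pos: [0.5208, 0.0745, 0.0203]
orientation: [-180.0, -0.2, 169.8]
force: [-9.9, 4.6, 6.5]
opening: 0.0003
gripper_force: 5.0
```

```bash
python3 go.py;python3 bd.py
```

```text
clock 6.6667 jig tcp [-66.8  -0.4  20.3] F jig [-10.6   2.8   6.5]
[(np.float32(0.8686413), np.float64(39.0), 1), (np.float32(0.8652855), np.float64(39.0), 0), (np.float32(0.86301), np.float64(38.5), -1)]
```

The board is home: firm stop, -10 N, 39 mm travelled. Next I back off, rise over the lid and go behind it.

{"api": "play_rows", "payload": {"commands": [[[1.5,0,0,0,0,0,0],[3,0,0,0,0,0,0],[3,0,-4,0,0,0,0],[3,0,-8,0,0,0,0],[3,0,-12,0,0,0,0],[3,0,-16,0,0,0,0],[3,0,-20,0,0,0,0],[3,0,-23,0,0,0,0],[0,0,-23,0,0,0,0],[-4,0,-23,0,0,0,0],[-8,0,-23,0,0,0,0],[-12,0,-23,0,0,0,0],[-16,0,-23,0,0,0,0],[-19,0,-23,0,0,0,0],[-20,0,-23,0,0,0,0],[-20,0,-23,0,0,0,0],[-20,0,-23,0,0,0,0]]]}}

```text
clock: 8.13
tool_pos: [0.7197, 0.0389, 0.2491]
orientation: [-180.0, -0.1, 169.8]
force: [0.0, 0.3, -0.4]
opening: 0.0005
gripper_force: 0.0
```

```bash
python3 go.py [135,0,153]; python3 - <<'E'
from h import *
for th in [1.654,1.6,1.5,1.4,1.3,1.2,1.1,1.0,.9,.8,.7,.6,.5,.4,.3,.2,.15]:
    c=lidpt(th,118,0,7);print(th,np.round([c[0]+9.5,c[2]-33],1))
E
```

```text
clock 8.1333 jig tcp [ 1.353e+02 -1.000e-01  2.491e+02] F jig [-0.   0.3 -0.4]
[135,0,153] [0.719 0.039 0.153] shift cm [0.01 0.02 9.61] turn [-0.04 -0.09  0.04]
1.654 [ 98.3 150. ]
1.6 [ 91.9 150.7]
1.5 [ 80.1 151.2]
1.4 [ 68.3 150.5]
1.3 [ 56.7 148.6]
1.2 [ 45.3 145.5]
1.1 [ 34.2 141.3]
1.0 [ 23.6 136.1]
0.9 [ 13.6 129.8]
0.8 [  4.3 122.5]
0.7 [ -4.2 114.4]
0.6 [-11.9 105.4]
0.5 [-18.7  95.7]
0.4 [-24.5  85.4]
0.3 [-29.2  74.6]
0.2 [-32.8  63.3]
0.15 [-34.1  57.6]
```

{"api": "play_rows", "payload": {"commands": [[[0,0,4,0,0,0,0],[0,0,8,0,0,0,0],[0,0,9.9,0,0,0,0],[0,0,9.9,0,0,0,0],[2,0,9.9,0,0,0,0],[3,0,9.9,0,0,0,0],[3.7,0,9.9,0,0,0,0],[4.3,0,9.8,0,0,0,0],[4.9,0,9.8,0,0,0,0],[5.5,0,9.8,0,0,0,0],[6.1,0,9.9,0,0,0,0],[6.7,0,9.9,0,0,0,0],[7.3,0,10,0,0,0,0],[7.8,0,10.1,0,0,0,0],[8.4,0,10.2,0,0,0,0],[9,0,10.4,0,0,0,0],[9,0,10.4,0,0,0,0]]]}}

```text
clock: 9.55
tool_pos: [0.6294, 0.0552, 0.1458]
orientation: [-180.0, -0.1, 169.9]
force: [0.5, -0.2, 0.1]
opening: 0.0001
gripper_force: 0.0
```

```bash
python3 go.py [45.3,0,145.5]; python3 - <<'E'
import cv2
from h import *
from plant import snapshot
from ov import draw
p=np.load('p.npy');p[3]=1.2;p[4]=0
s=snapshot('side')['frame'][...,::-1].copy();cv2.imwrite('pics/side3.png',s)
cv2.imwrite('pics/lid1.png',draw(s,'side',p,(220,110,350,270),3.75,0))
E
```

```text
clock 9.55 jig tcp [ 43.5  -0.2 145.8] F jig [ 0.5 -0.1  0.1]
[45.3,0,145.5] [0.631 0.055 0.146] shift cm [-0.18  0.02  0.03] turn [-0.02 -0.09  0.09]
```

View pics/lid1.png

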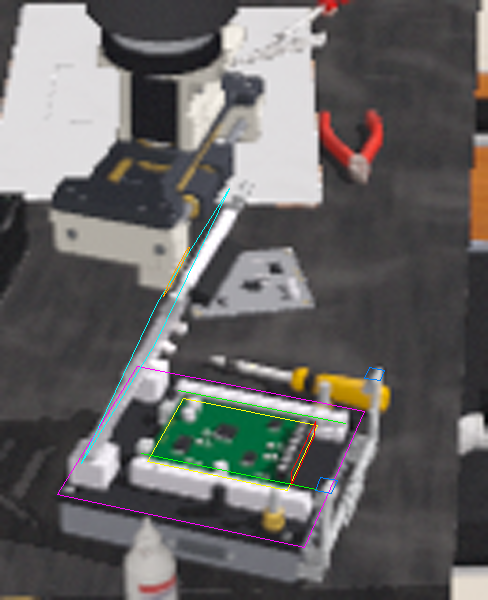

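The lid follows the fingertip, at about 1.2 rad with the contact at (165,285). The board sits at its home outline (yellow). Continuing down along the arc.

{"api": "play_rows", "payload": {"commands": [[[0.5,0,0.2,0,0,0,0],[1.1,0,0.4,0,0,0,0],[1.6,0,0.6,0,0,0,0],[2.1,0,0.9,0,0,0,0],[2.6,0,1.2,0,0,0,0],[3.1,0,1.5,0,0,0,0],[3.6,0,1.9,0,0,0,0],[4.1,0,2.3,0,0,0,0],[4.5,0,2.7,0,0,0,0],[4.9,0,3.1,0,0,0,0],[5.3,0,3.5,0,0,0,0],[5.7,0,4,0,0,0,0],[6.1,0,4.5,0,0,0,0],[6.4,0,5,0,0,0,0],[6.7,0,5.5,0,0,0,0],[7,0,6,0,0,0,0],[7.2,0,6.5,0,0,0,0],[7.4,0,7,0,0,0,0],[7.4,0,7,0,0,0,0]]]}}

```text
clock: 11.18
tool_pos: [0.557, 0.0679, 0.0752]
orientation: [-179.9, -0.1, 169.9]
force: [-0.9, -0.1, 0.1]
opening: 0.0005
gripper_force: 0.0
```

```bash
python3 go.py [-34,0,57.6]
```

```text
clock 11.1833 jig tcp [-29.9  -0.5  75.2] F jig [-0.9 -0.3  0.1]
[-34,0,57.6] [0.553 0.069 0.058] shift cm [0.4  0.05 1.76] turn [-0.05 -0.11  0.07]
```

{"api": "play_rows", "payload": {"commands": [[[0.3,0,0.4,0,0,0,0],[0.6,0,0.8,0,0,0,0],[0.9,0,1.2,0,0,0,0],[1.2,0,1.5,0,0,0,0],[1.5,0,1.8,0,0,0,0],[1.7,0,2,0,0,0,0],[1.7,0,2,0,0,0,0]]]}}

```text
clock: 11.77
tool_pos: [0.5416, 0.0711, 0.0566]
orientation: [-180.0, 0.0, 169.9]
force: [0.9, -0.3, 0.7]
opening: 0.0004
gripper_force: 0.3
```

{"api": "play_rows", "payload": {"commands": [[[0,0,0.3,0,0,0,0],[0,0,0.6,0,0,0,0],[0,0,0.6,0,0,0,0]]]}}

```text
clock: 12.02
tool_pos: [0.5411, 0.0712, 0.0509]
orientation: [180.0, -0.0, 169.9]
force: [-3.2, -0.1, 6.0]
opening: 0.0003
gripper_force: 3.4
```

```bash
python3 go.py [-46,0,40]
```

```text
clock 12.0167 jig tcp [-46.2  -0.1  50.9] F jig [-3.2 -0.7  6. ]
[-46,0,40] [0.541 0.071 0.04 ] shift cm [-0.02  0.01  1.09] turn [ 0.   -0.02  0.09]
```

{"api": "play_rows", "payload": {"commands": [[[0,0,0.2,0,0,0,0],[0,0,0.4,0,0,0,0],[0,0,0.6,0,0,0,0],[0,0,0.6,0,0,0,0]]]}}

```text
clock: 12.35
tool_pos: [0.5406, 0.0712, 0.0451]
orientation: [-180.0, -0.1, 169.9]
force: [-6.2, 0.3, 10.1]
opening: 0.0004
gripper_force: 4.8
```

{"api": "play_rows", "payload": {"commands": [[[0,0,0.15,0,0,0,0],[0,0,0.3,0,0,0,0],[0,0,0.3,0,0,0,0]]]}}

```text
clock: 12.6
tool_pos: [0.5408, 0.0712, 0.0446]
orientation: [-180.0, -0.0, 169.9]
force: [-17.1, 1.8, 34.7]
opening: 0.0005
gripper_force: 17.6
```

{"api": "play_rows", "payload": {"commands": [[[0,0,0.1,0,0,0,0],[0,0,0.2,0,0,0,0],[0,0,0.2,0,0,0,0]]]}}

```text
clock: 12.85
tool_pos: [0.5409, 0.0712, 0.0443]
orientation: [-180.0, 0.0, 170.0]
force: [-23.5, 3.0, 52.7]
opening: 0.0004
gripper_force: 26.0
```

{"api": "play_rows", "payload": {"commands": [[[0,0,-0.4,0,0,0,0],[0,0,-0.8,0,0,0,0],[0,0,-1.5,0,0,0,0],[0,0,-2,0,0,0,0],[0,0,-2,0,0,0,0],[0,0,-2,0,0,0,0]]]}}

```text
clock: 13.35
tool_pos: [0.5416, 0.0712, 0.0595]
orientation: [180.0, 0.0, 169.9]
force: [-0.2, 0.5, 0.1]
opening: 0.0006
gripper_force: 0.0
```

{"api": "play_rows", "payload": {"commands": [[[0,0,0.4,0,0,0,0],[0,0,0.8,0,0,0,0],[0,0,0.9,0,0,0,0],[0,0,0.9,0,0,0,0]]]}}

```text
clock: 13.68
tool_pos: [0.5408, 0.0708, 0.0494]
orientation: [-179.9, -0.1, 169.9]
force: [0.2, -0.3, 0.3]
opening: 0.0006
gripper_force: 0.0
```

{"api": "play_rows", "payload": {"commands": [[[0,0,0.2,0,0,0,0],[0,0,0.2,0,0,0,0],[0,0,0.2,0,0,0,0]]]}}

```text
clock: 13.93
tool_pos: [0.5414, 0.0711, 0.0483]
orientation: [-180.0, -0.0, 169.9]
force: [-0.8, 0.1, 0.4]
opening: 0.0005
gripper_force: 0.0
```

{"api": "play_rows", "payload": {"commands": [[[0,0,0.2,0,0,0,0],[0,0,0.2,0,0,0,0],[0,0,0.2,0,0,0,0]]]}}

```text
clock: 14.18
tool_pos: [0.5415, 0.0712, 0.0465]
orientation: [180.0, 0.0, 169.9]
force: [0.2, 0.2, -0.1]
opening: 0.0002
gripper_force: 0.1
```

{"api": "play_rows", "payload": {"commands": [[[0,0,-4,0,0,0,0],[0,0,-8,0,0,0,0],[0,0,-12,0,0,0,0],[3,0,-16,0,0,0,0],[6,-4,-20,0,0,0,0],[8,-8,-20,0,0,0,0],[8,-12,-20,0,0,0,0],[8,-16,-20,0,0,0,0],[8,-20,-20,0,0,0,0],[8,-24,-20,0,0,0,0],[8,-28,-20,0,0,0,0],[8,-30,-20,0,0,0,0],[8,-30,-20,0,0,0,0]]]}}

```text
clock: 15.27
tool_pos: [0.4081, -0.2146, 0.2464]
orientation: [-180.0, -0.0, 169.6]
force: [-0.0, 0.7, 0.6]
opening: 0.0009
gripper_force: 0.0
```

```bash
python3 - <<'E'
from h import *
import cv2
from plant import *
p=np.load('p.npy')
for c in('side','top'):
    s=snapshot(c)['frame'];cv2.imwrite(f'pics/end_{c}.png',s[...,::-1])
    g=cv2.GaussianBlur(cv2.cvtColor(s,cv2.COLOR_RGB2GRAY),(0,0),.7).astype(np.float32)
    gx,gy=cv2.Sobel(g,5,1,0),cv2.Sobel(g,5,0,1)
    out=[]
    for th in(-.03,-.015,0,.01,.03,.045,.06,.075,.09,.12):
        tot=0
        for y in(75,-75):
          for h in(4,-4) :
            P=J2W(p,[lidpt(th,r,y,h) for r in np.linspace(5,148,80)]);q=proj(c,P).astype(np.float32)
            d=q[-1]-q[0];n=np.array([-d[1],d[0]])/np.hypot(*d)
            G=[cv2.remap(a,q[:,0].copy(),q[:,1].copy(),1)[:,0] for a in(gx,gy)]
            tot+=abs((G[0]*n[0]+G[1]*n[1]).mean())
        P=J2W(p,[lidpt(th,150,y,4) for y in np.linspace(-70,70,80)]);q=proj(c,P).astype(np.float32)
        d=q[-1]-q[0];n=np.array([-d[1],d[0]])/np.hypot(*d)
        G=[cv2.remap(a,q[:,0].copy(),q[:,1].copy(),1)[:,0] for a in(gx,gy)]
        out.append((th,int(tot),int(abs((G[0]*n[0]+G[1]*n[1]).mean()))))
    print(c,out)
# objects beside the jig: difference to start
for c,b in(('side',{'bottle':(250,245,272,280),'tape':(203,268,245,303)}),('top',{'bottle':(208,200,230,223),'tape':(173,158,217,200),'driver':(322,215,352,282)})):
    a,e=cv2.imread(f'pics/{c}0.png'),cv2.imread(f'pics/end_{c}.png')
    for k,(x0,y0,x1,y1) in b.items():
        M=cv2.matchTemplate(e[y0-8:y1+8,x0-8:x1+8],a[y0:y1,x0:x1],cv2.TM_CCOEFF_NORMED);_,v,_,l=cv2.minMaxLoc(M);print(c,k,round(v,3),l[0]-8,l[1]-8)
o=get_obs();print(o['clock'],o['tool_pos'],o['force'])
E
```

```text
side [(-0.03, 778, 301), (-0.015, 839, 321), (0, 861, 334), (0.01, 852, 334), (0.03, 803, 309), (0.045, 771, 267), (0.06, 756, 207), (0.075, 732, 141), (0.09, 685, 80), (0.12, 546, 2)]
top [(-0.03, 644, 248), (-0.015, 674, 274), (0, 704, 300), (0.01, 724, 315), (0.03, 763, 338), (0.045, 791, 345), (0.06, 816, 338), (0.075, 839, 317), (0.09, 860, 281), (0.12, 891, 177)]
side bottle 0.946 0 0
side tape 0.909 0 0
top bottle 0.969 0 0
top tape 0.864 0 0
top driver 0.233 5 8
15.3667 [ 0.4091205  -0.21137354  0.24626282] [0.50807112 0.36186114 0.40145307]
```

```bash
python3 - <<'E'
from h import *
import cv2
p=np.load('p.npy');k=4
a,e=[cv2.resize(cv2.cvtColor(cv2.imread(f'pics/{n}.png'),cv2.COLOR_BGR2GRAY),None,fx=k,fy=k,interpolation=2) for n in('side0','end_side')]
def m(n,x0,y0,x1,y1,pad=16):
    M=cv2.matchTemplate(e[y0-pad:y1+pad,x0-pad:x1+pad],a[y0:y1,x0:x1],cv2.TM_CCOEFF_NORMED);_,v,_,l=cv2.minMaxLoc(M);print(n,round(v,3),(l[0]-pad)/k,(l[1]-pad)/k)
for s in(1,-1):
    q=proj('side',J2W(p,[[-93,66*s,84],[-93,66*s,60]]))*k
    u,v0=q[0];v1=q[1,1];m(f'nose{s}',int(u-12),int(v0-12),int(u+24),int(v1+8))
    g=proj('side',J2W(p,[[-93,66*s,84],[-93-5,66*s,84]]));print('5mm fwd px',(g[1]-g[0]).round(2))
m('driver handle',300*k,204*k,326*k,222*k)
m('driver shaft',276*k,203*k,298*k,212*k)
E
```

```text
nose1 0.54 0.75 -1.0
5mm fwd px [1.99 0.41]
nose-1 0.947 0.0 0.0
5mm fwd px [1.85 0.35]
driver handle 0.601 0.0 -0.25
driver shaft 0.387 -4.0 -1.25
```

The lid measures about 0.005 rad in the side view. It stayed down on its own in the touch probe, and the catch nose is back at its rest position. Handing in.

```bash
python3 -c "
from plant import *
print(close_job())"
```

```text
the job is handed in; nothing more can be done
None
```

The board is home against its stops and the lid is shut and held by the catch; I handed the job in at about 15 s of the 48 s allowed, with the bottle, tape and screwdriver left alone (the screwdriver was partly hidden in the last pictures, so only its handle could be checked).

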